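# Pump up the pressure filtration stand

### The arm

A 6-joint arm with a two-finger parallel gripper is mounted at the origin on a cart in front of the work surface, level with it; the furniture and walls round the work are solid. World frame = base frame: x ahead of the robot, y to its left, z up, the work surface at z = 0. Lengths are in m, angles in degrees, forces in N, time in s.
With the tool pointing down it reaches from about 0.3 to 0.95 m from the base axis. Payload 3.1 kg.
Tool frame: the origin (TCP) lies midway between the tips of the shut fingers; the grasp point (between the pads) lies 19 mm behind it; z points along the fingers, y is the direction in which the jaws open and shut (so a half turn about z gives the same grasp; the last joint's range is limited). The gripper opens to 85 mm and grips with 20 to 120 N. Pads are 22 mm wide; open, the fingers measure 114 mm over their backs; the gripper's body (76 mm by 85 mm) begins 54 mm behind the grasp point. The pads swing forward as they close: fully open they stand 13 mm farther back than shut.
Start: joints at [-81.286, 17.653, 93.61, -0, 68.738, -3.994], TCP at [0.137, -0.61, 0.231] pointing down, gripper open.
Joint ranges: [-175.34, 175.34], [-45.06, 112.39], [2.9, 150.54], [-68.45, 248.45], [3.09, 151.38], [-168.51, 168.51]. Speed limits (degrees/s): [159.86, 159.86, 180, 180, 180, 180].

### API

Orientations are given as [roll, pitch, yaw] about the fixed x, y, z axes, in that order (R = Rz(yaw) Ry(pitch) Rx(roll)).
In Python, from station import state, capture, sign_off, trace, landmark_of gives the robot as it stands.
- The arm moves only by the shell command python3 -m handwheel 'ROWS' [OPENING] [FORCE]. ROWS is JSON, a list of rows, each an object of numbers: "dx", "dy", "dz": the shift along the tool's x, y, z in cm; "ax", "ay", "az": the turn, a rotation vector about the tool's x, y, z in rad. In form: [{"dx": .., "dy": .., "dz": .., "ax": .., "ay": .., "az": ..}, ...]. A call has 1 to 12 rows; each row is the pose to reach, as a shift and turn from the pose commanded when the call began, along the tool's axes at that moment; what a row does not reach only later rows make up. A row lasts 1/10 s, in which the tool goes at most 50 mm and 8.59 degrees, less where a joint would pass 70% of its speed; a pose out of reach is approached as far as the arm can. A call with a gripper value outside its range is refused whole. OPENING is the opening, from 0 (shut) to 1 (fully open), set as the call begins (- or left out, the last holds). The fingers move at their own pace and stop on an object; FORCE is the grip in N (left out, the last holds). Time passes only in rows, so rows that repeat a pose let the fingers close. It gives the time, the measured TCP pose, the force and the opening at its end, in the units of the state.
- state(): the state, without advancing time (a new reading comes with each control period).
- capture(name): name is "scene" or "top" or "wrist"; returns a dict with "pixels" (400x640x3 uint8, blue, green, red), "vertical_fov" (degrees; the focal length in pixels is half the picture's height over the tangent of half this angle, whatever the lens; pixels are square), "cx", "cy" (the principal point, pixels), "world_from_camera" (4x4, takes a point from camera to world coordinates). Camera axes: x right, y down, z forward; pixel columns grow to the right and rows downward; lengths in m; the calibration is good to about 2 mm. A picture is of the moment at which its call begins. There is no depth.
- sign_off(): hands the job in, once; it reports no verdict.
Trained networks look in a picture, given as the dict that the camera call returned (one of the last four; its "shot" number tells which), for a name from the list of things; names that differ only in an ending like _2 or _b are one class to them, and where a whole thing is asked for, a point or a joint stands for the part that bears it (a point fixed in the world has none). Each returns a list of dicts, best first, with "confidence" (0 to 1); they miss things now and then, are a little off and sometimes report something else, mostly with a low value. They report only what shows in the picture. A call takes as long as a camera call.
- trace(thing, picture): "pixels" (400x640 bool, what is visible of it) and "bbox" ([left, top, right, bottom] as shares, 0 to 1, of the picture: columns of its width, rows of its height, round what is visible of it).
- landmark_of(thing, picture): "centre" ([column, row] as shares, 0 to 1, of the picture: columns of its width, rows of its height: a listed point, or the origin of a listed thing).
The state is a dict: "t": time; "q": joint angles; "qd": joint speeds; "tau": joint torques, N m; "position": TCP position; "tcp_rot": TCP orientation; "force": force on the tool from outside, world axes, zero at the start; "wrist_torque": the same for the moment, N m; "finger_gap": opening from 0.0 (shut) to 1.0 (fully open).
Only numpy, scipy, OpenCV 4.12 (cv2) and the standard library are available. Lean on these libraries where they do the work, as an engineer would, in place of code of your own. Each camera call takes 0.05 s, during which the arm holds its last target. There are 200 camera calls.

### The job

Bring the small pressure filtration stand up to working pressure, only pushing with the fingertips or the outside of the fingers and gripping nothing: push the vent lever shut, a full quarter turn clockwise so that it lies square across its vent spout. Then press the black pump knob all the way down and let it spring back up, again and again, until the white indicator pin next to the pump stands fully out of its collar and stays out. Never touch the pin itself, leave the glassware around the stand where it is, and finish with the vent shut, the pump knob up and the hand clear.

Things in the scene. Friction and masses are not known exactly. Their poses are not given: they have to be found in the camera images.
- stand: filtration stand, fixed to the worktop: grey base plate 150 x 250 mm (its x, y), aluminium block along y (top 58 mm high) with pump, indicator, vent valve from -y to +y; behind (+x) a steel filter holder, 105 mm high, 66 mm across, centred at (36, 52) mm; thin bent spout at +y over the beaker. Origin under the middle of the plate, on the worktop; x points away from the robot, y to the left, z up
- plunger: the pump's moving part: steel rod with a black mushroom knob 44 mm across, on an upright steel barrel at (-20, -80) mm in the stand's frame. Moves straight down; origin on its axis, 95 mm under the knob's crown
- knob_top (a point): centre of the crown of the pump knob, 157 mm above the worktop when up, moves with it
- pump_travel (a joint): pump stroke, m: 0 up, 0.022 fully down (hard stop). Springs back to 0 when let go, in about 0.3 s. Pressing takes up to about 15 N. With the vent shut each full stroke raises the pin by some 3 to 7 mm (it differs from start to start: watch the pin), short strokes less; with the vent open strokes do nothing. Further strokes with the pin fully out are harmless
- vent_lever: vent valve lever on top of the brass valve at (-20, 72) mm in the stand's frame: flat steel arm that ends in a grey sleeve 34 mm long, 13 mm wide and 15 mm tall (84 to 99 mm above the worktop), its far end 60 mm from the axis. Origin on the turning axis, 84 mm above the worktop
- vent_axis (a point): on the vent lever's upright turning axis, at mid height of the sleeve (91.5 mm above the worktop), fixed to the stand. The brass vent spout sticks out below the lever from here along the stand's -x, its end 33 mm from the axis, its top 73 mm above the worktop
- lever_end (a point): on the lever's middle line in the sleeve, 55 mm from the turning axis, at mid height of the sleeve; moves with the lever
- vent_angle (a joint): vent lever angle, rad: 0 open, the lever points along the stand's -x over its spout; 1.571 shut at a stop, the lever points along the stand's +y (quarter turn clockwise from above). Stays where it is left, turns with about 1 N at the sleeve. If it is opened again the pin sinks back
- pin: white indicator pin 10 mm thick, upright in a brass collar at (-20, -18) mm in the stand's frame, 62 mm from the pump's axis. Origin at its top
- collar_top (a point): middle of the upper face of the indicator's brass collar, 70 mm above the worktop, fixed to the stand
- pin_rise (a joint): rise of the indicator pin in m: 0 down, its top 2 mm above the collar; 0.0235 to 0.0246 fully out, its top 26 mm above the collar and a dark ring at its foot clear of the collar. Stays up between strokes as long as the vent is shut
- beaker: small glass beaker, 50 mm across, 61 mm tall, loose, under the stand's spout at its +y end; origin under its middle. Bystander
- bottle: brown glass bottle with black cap, 58 mm across, 126 mm tall, loose; origin under its middle. Bystander
- flask: conical glass flask, 95 mm across, 113 mm tall, loose, behind the stand; origin under its middle. Bystander
- dish: flat glass dish, 81 mm across, 15 mm tall, loose; origin under its middle. Bystander

How it is judged (in metres and radians):
On the way, in this order (a step that is already met when the one before it is completed fails the run):
1. the vent lever is shut (value of joint vent_angle above 1.4 rad), for 0.2 s.
2. the pump knob is pressed fully down (value of joint pump_travel above 0.018 m), for 0.02 s.
3. the indicator pin stands fully out (value of joint pin_rise above 0.0225 m), for 0.3 s.
At the end, for the whole second after the job is handed in: The vent lever is within 10 degrees of its shut stop, the indicator pin is out by more than 22.5 mm of its 24.6 mm, the pump knob is up (within 3 mm), and beaker, bottle, flask and dish stand upright within 20 mm of where they were (value of joint vent_angle above 1.4 rad and value of joint pin_rise above 0.0225 m and value of joint pump_travel below 0.003 m and angle between each of beaker, bottle, flask, dish's own z axis and vertical below 0.1 rad and distance of each of beaker, bottle, flask, dish from where it was at the start of the episode below 0.02 m); the robot touches nothing.
It fails at once if the indicator pin is touched (contact force between any of the fingers, the arm and pin above 0.5 N).
It fails at once if the pump knob or the vent lever is taken between the fingers ((z of the grasp point in the frame of knob_top between -0.06 and -0.002 m and horizontal distance between the grasp point and knob_top below 0.02 m) or (x of the grasp point in the frame of vent_lever between -0.062 and -0.022 m and y of the grasp point in the frame of vent_lever between -0.006 and 0.006 m and z of the grasp point in the frame of vent_lever between -0.02 and 0.015 m)).
It fails at once if beaker, bottle, flask or dish is lifted, knocked over or moved by more than 20 mm (distance of any of beaker, bottle, flask, dish from where it was at the start of the episode above 0.02 m or height (world z) of any of beaker, bottle, flask, dish above 0.01 m).
It also fails if it takes over 61 s, if anything falls off the work surface, if the arm or the gripper's body presses on something with over 40 N, if the wrist force passes 120 N, or if a joint passes its speed limit or range.

## Working session

There is one attempt and no reset: what is moved stays moved. The work goes in short steps, Python scripts to look and compute and a shell command to move; the robot and the scene stay as the last step left them, time stands still between calls to the robot, and variables do not carry over. Pictures are saved under pics/ and viewed, about 8 in all and at most 12, crops included, and the job is handed in when it is done.

```bash
mkdir -p pics; cat > h.py <<'E'
from station import state, capture, sign_off, trace, landmark_of
import numpy as np, cv2
from scipy.spatial.transform import Rotation as R
def cam(p):
    f=200/np.tan(np.radians(p["vertical_fov"])/2); return f,p["cx"],p["cy"],np.array(p["world_from_camera"])
def onplane(p,c,z):
    f,cx,cy,T=cam(p); d=T[:3,:3]@np.array([(c[0]*640-cx)/f,(c[1]*400-cy)/f,1]); o=T[:3,3]
    return o+d*(z-o[2])/d[2]
def proj(p,X):
    f,cx,cy,T=cam(p); v=T[:3,:3].T@(np.array(X)-T[:3,3]); return np.array([f*v[0]/v[2]+cx,f*v[1]/v[2]+cy])
E
python3 - <<'E'
from h import *
print(state())
H=dict(knob_top=.157,vent_axis=.0915,lever_end=.0915,collar_top=.07,stand=0,beaker=0,bottle=0,flask=0,dish=0)
ims=[]
for n in("scene","top"):
    p=capture(n); ims.append(p["pixels"])
    print(n,np.round(p["world_from_camera"],3).tolist())
    for k,z in H.items():
        r=landmark_of(k,p)
        for a in r[:2]: print(k,round(a["confidence"],2),np.round(np.array(a["centre"])*[640,400]),np.round(onplane(p,a["centre"],z),3))
    cv2.imwrite(f"pics/{n}0.png",p["pixels"])
E
```

```text
{'t': 0.0, 'q': array([-8.12870334e+01,  1.77055216e+01,  9.36899624e+01, -1.61407112e-03,
        6.87373720e+01, -3.99283367e+00]), 'qd': array([-0.00039456, -0.05765882, -0.0606637 , -0.00924385, -0.06745272,
       -0.06017554]), 'tau': array([-3.86912443e-04, -4.15251589e+01, -2.76663530e+01,  3.96766055e-06,
        1.02835649e-02,  2.30885826e-05]), 'position': array([ 0.13731248, -0.60888184,  0.23003235]), 'tcp_rot': array([-1.79867362e+02, -7.75179526e-03,  1.27063784e+01]), 'force': array([-0.26711997, -0.74352526, -0.504422  ]), 'wrist_torque': array([ 0.03300435, -0.0574922 , -0.00978329]), 'finger_gap': 1.0033701125493317}
scene [[-0.888, -0.28, 0.366, 0.192], [-0.46, 0.576, -0.676, 0.787], [-0.022, -0.768, -0.64, 0.804], [0.0, 0.0, 0.0, 1.0]]
knob_top 0.65 [359. 185.] [ 0.501 -0.02   0.157]
vent_axis 0.76 [333. 234.] [0.512 0.117 0.092]
lever_end 0.58 [355. 247.] [0.443 0.136 0.092]
lever_end 0.39 [360. 179.] [ 0.542 -0.128  0.092]
collar_top 0.97 [350. 219.] [0.505 0.026 0.07 ]
stand 0.85 [339. 236.] [0.534 0.031 0.   ]
beaker 0.77 [294. 277.] [0.572 0.217 0.   ]
bottle 0.87 [324. 339.] [0.425 0.342 0.   ]
flask 0.86 [263. 218.] [ 0.769  0.061 -0.   ]
dish 0.6 [403. 196.] [ 0.429 -0.223  0.   ]
top [[-0.029, -0.982, 0.188, 0.402], [-1.0, 0.031, 0.005, 0.06], [-0.011, -0.188, -0.982, 1.147], [0.0, 0.0, 0.0, 1.0]]
knob_top 0.59 [355. 234.] [ 0.504 -0.026  0.157]
vent_axis 0.69 [293. 238.] [0.504 0.127 0.091]
lever_end 0.59 [290. 257.] [0.457 0.135 0.091]
collar_top 0.76 [329. 236.] [0.509 0.033 0.07 ]
stand 0.84 [323. 232.] [0.528 0.049 0.   ]
beaker 0.83 [261. 222.] [0.562 0.222 0.   ]
bottle 0.55 [217. 275.] [0.418 0.343 0.   ]
flask 0.77 [319. 141.] [0.793 0.05  0.   ]
dish 0.8 [424. 264.] [ 0.431 -0.225  0.   ]
dish 0.72 [294. 240.] [0.509 0.129 0.   ]
```

View pics/scene0.png

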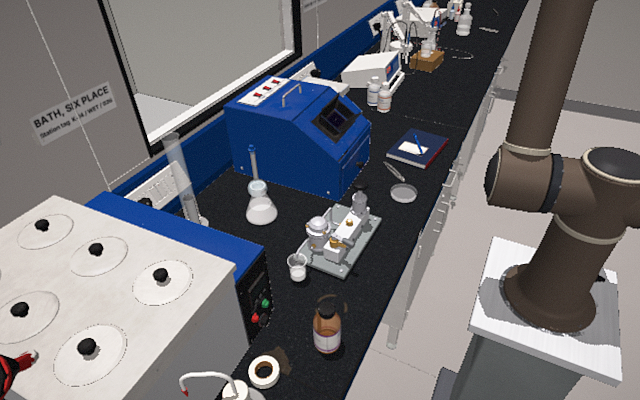

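View pics/top0.png

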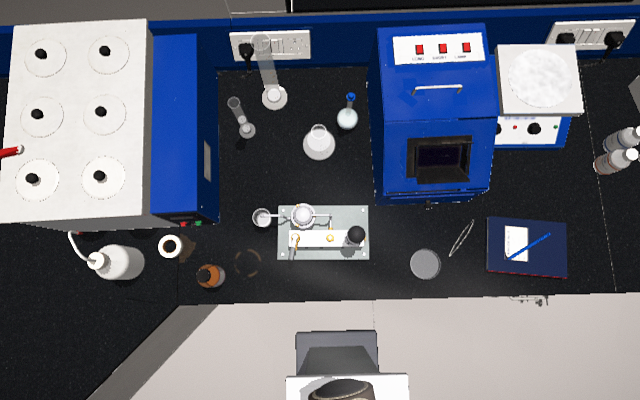

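The stand lies right of centre, at about (323,232) in the top view. The lever points toward the robot, and the networks agree with the picture. I'll move above the valve with the fingers shut and the tool squared to the world axes.

```bash
python3 -m handwheel '[{"dx":44.3,"dy":-58.6,"az":0.222},{"dx":44.3,"dy":-58.6,"az":0.222},{"dx":44.3,"dy":-58.6,"az":0.222},{"dx":44.3,"dy":-58.6,"az":0.222},{"dx":44.3,"dy":-58.6,"az":0.222},{"dx":44.3,"dy":-58.6,"az":0.222},{"dx":44.3,"dy":-58.6,"az":0.222},{"dx":44.3,"dy":-58.6,"az":0.222},{"dx":44.3,"dy":-58.6,"az":0.222},{"dx":44.3,"dy":-58.6,"az":0.222},{"dx":44.3,"dy":-58.6,"az":0.222},{"dx":44.3,"dy":-58.6,"az":0.222}]' 0 20; python3 -c "
from h import *
print(state())"
```

```text
{'t': 1.0, 'q': array([-8.12855844e+01,  1.76518432e+01,  9.36103511e+01,  5.05966720e-04,
        6.87388662e+01, -3.99261060e+00]), 'qd': array([ 0.02367067, -0.04111362, -0.01252535, -0.01901035,  0.12499533,
        0.05198585]), 'tau': array([-6.97657833e-04, -4.15297401e+01, -2.77092075e+01, -4.33203041e-06,
        7.06870887e-04, -2.95087155e-07]), 'position': array([ 0.13746363, -0.60969181,  0.23127853]), 'tcp_rot': array([-1.79998975e+02, -5.44227368e-04,  1.27068427e+01]), 'force': array([ 0.1993268 , -0.40532325, -0.50935847]), 'wrist_torque': array([0.04744331, 0.01461468, 0.02157818]), 'finger_gap': 0.9997219422391738}schema error: expected keys dx, dy, dz, ax, ay, az
```

```bash
python3 -m handwheel '[{"dx":44.3,"dy":-58.6,"dz":0,"ax":0,"ay":0,"az":0.222},{"dx":44.3,"dy":-58.6,"dz":0,"ax":0,"ay":0,"az":0.222},{"dx":44.3,"dy":-58.6,"dz":0,"ax":0,"ay":0,"az":0.222},{"dx":44.3,"dy":-58.6,"dz":0,"ax":0,"ay":0,"az":0.222},{"dx":44.3,"dy":-58.6,"dz":0,"ax":0,"ay":0,"az":0.222},{"dx":44.3,"dy":-58.6,"dz":0,"ax":0,"ay":0,"az":0.222},{"dx":44.3,"dy":-58.6,"dz":0,"ax":0,"ay":0,"az":0.222},{"dx":44.3,"dy":-58.6,"dz":0,"ax":0,"ay":0,"az":0.222},{"dx":44.3,"dy":-58.6,"dz":0,"ax":0,"ay":0,"az":0.222},{"dx":44.3,"dy":-58.6,"dz":0,"ax":0,"ay":0,"az":0.222},{"dx":44.3,"dy":-58.6,"dz":0,"ax":0,"ay":0,"az":0.222},{"dx":44.3,"dy":-58.6,"dz":0,"ax":0,"ay":0,"az":0.222}]' 0 20; python3 -c "
from h import *
s=state();print(s['t'],s['position'],s['tcp_rot'],s['q'])"
```

```text
t: 2.2
position: [0.3858, -0.0613, 0.2319]
tcp_rot: [180.0, -0.1, -0.0]
force: [0.3, -1.2, -0.1]
finger_gap: 0.001
2.2 [ 0.38580587 -0.06132773  0.23189274] [ 1.79960206e+02 -1.15272307e-01 -1.79849279e-02] [-1.54191480e+01 -9.85916105e+00  1.22930099e+02 -8.43331395e-03
  6.68073606e+01  7.46021900e+01]
```

Now toward (0.43, 0.06) to look from close by.

```bash
python3 -m handwheel '[{"dx":3.0,"dy":-5,"dz":0,"ax":0,"ay":0,"az":0},{"dx":4.0,"dy":-11.6,"dz":0,"ax":0,"ay":0,"az":0},{"dx":4.0,"dy":-11.6,"dz":0,"ax":0,"ay":0,"az":0},{"dx":4.0,"dy":-11.6,"dz":0,"ax":0,"ay":0,"az":0},{"dx":4.0,"dy":-11.6,"dz":0,"ax":0,"ay":0,"az":0}]'
python3 - <<'E'
from h import *
p=capture("wrist")
H=dict(knob_top=.157,vent_axis=.0915,lever_end=.0915,collar_top=.07,stand=0)
for k,z in H.items():
    for a in landmark_of(k,p)[:2]: print(k,round(a["confidence"],2),np.round(np.array(a["centre"])*[640,400]),np.round(onplane(p,a["centre"],z),3))
cv2.imwrite("pics/w0.png",p["pixels"]); print(state()['t'],state()['position'])
E
```

```text
t: 2.7
position: [0.425, 0.0529, 0.2313]
tcp_rot: [180.0, 0.0, 0.1]
force: [-0.3, -1.0, 0.4]
finger_gap: 0.001
knob_top 0.62 [431. 106.] [ 0.504 -0.027  0.157]
knob_top 0.34 [397. 105.] [ 0.504 -0.003  0.157]
vent_axis 0.79 [245. 103.] [0.509 0.119 0.091]
lever_end 0.51 [529. 171.] [ 0.447 -0.153  0.091]
collar_top 0.65 [336. 107.] [0.507 0.035 0.07 ]
stand 0.95 [323.  95.] [0.524 0.046 0.   ]
3.0 [0.42509631 0.05173617 0.23133925]
```

View pics/w0.png

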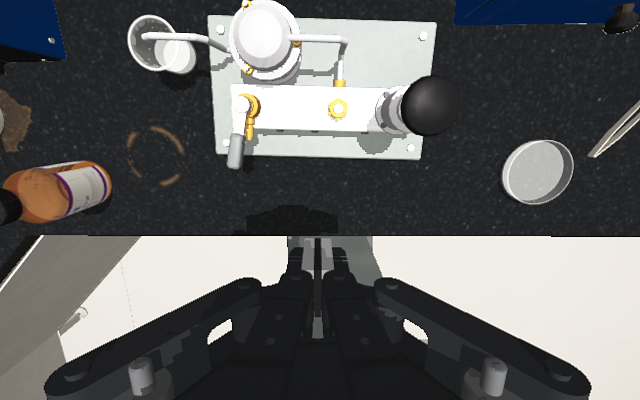

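The wrist view shows the lever sleeve at about (235,152), clear of the spout. The knob is at (431,105) and the collar at (338,108). The heights and spacings fit: knob to vent measures 148 mm against 152 mm given. Next I'll go down on the -y side of the sleeve.

```bash
python3 -m handwheel '[{"dx":3.7,"dy":-4.5,"dz":0,"ax":0,"ay":0,"az":0},{"dx":3.7,"dy":-4.5,"dz":3,"ax":0,"ay":0,"az":0},{"dx":3.7,"dy":-4.5,"dz":8,"ax":0,"ay":0,"az":0},{"dx":3.7,"dy":-4.5,"dz":11.5,"ax":0,"ay":0,"az":0},{"dx":3.7,"dy":-4.5,"dz":13.5,"ax":0,"ay":0,"az":0},{"dx":3.7,"dy":-4.5,"dz":14.3,"ax":0,"ay":0,"az":0},{"dx":3.7,"dy":-4.5,"dz":14.3,"ax":0,"ay":0,"az":0}]'
python3 - <<'E'
from h import *
p=capture("top")
for k in("vent_axis","lever_end"):
    for a in landmark_of(k,p)[:2]: print(k,round(a["confidence"],2),np.round(onplane(p,a["centre"],.0915),3))
u,v=map(int,proj(p,[.49,.1,.09])); cv2.imwrite("pics/t1.png",cv2.resize(p["pixels"][v-50:v+50,u-70:u+70],None,fx=5,fy=5))
print(state()['position'],state()['force'])
E
```

```text
t: 3.7
position: [0.4615, 0.0971, 0.0874]
tcp_rot: [180.0, 0.1, -0.1]
force: [0.9, -0.2, -0.6]
finger_gap: 0.003
vent_axis 0.65 [0.505 0.12  0.091]
lever_end 0.32 [ 0.504 -0.037  0.091]
[0.46379163 0.0976984  0.08979784] [0.04111893 0.01643904 0.29920947]
```

View pics/t1.png

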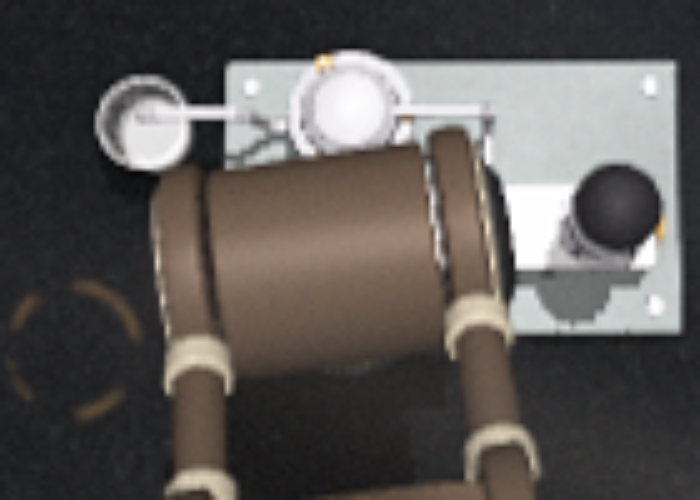

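```bash
python3 -m handwheel '[{"dx":0,"dy":-1.5,"dz":0,"ax":0,"ay":0,"az":0},{"dx":0,"dy":-2.3,"dz":0,"ax":0,"ay":0,"az":0},{"dx":0,"dy":-3.1,"dz":0,"ax":0,"ay":0,"az":0},{"dx":0.5,"dy":-4.7,"dz":0,"ax":0,"ay":0,"az":0},{"dx":1.0,"dy":-5.4,"dz":0,"ax":0,"ay":0,"az":0},{"dx":1.6,"dy":-5.9,"dz":0,"ax":0,"ay":0,"az":0},{"dx":2.0,"dy":-6.3,"dz":0,"ax":0,"ay":0,"az":0},{"dx":2.4,"dy":-6.5,"dz":0,"ax":0,"ay":0,"az":0},{"dx":2.8,"dy":-6.6,"dz":0,"ax":0,"ay":0,"az":0},{"dx":3.1,"dy":-6.6,"dz":0,"ax":0,"ay":0,"az":0},{"dx":3.3,"dy":-6.6,"dz":0,"ax":0,"ay":0,"az":0},{"dx":3.3,"dy":-6.6,"dz":0,"ax":0,"ay":0,"az":0}]'
```

```text
t: 5.05
position: [0.4916, 0.1638, 0.0877]
tcp_rot: [180.0, 0.5, -0.1]
force: [-8.4, 0.5, 6.0]
finger_gap: 0.004
```

It now pushes back with 8 N where turning takes about 1 N, so the lever should be at its stop. I'll back off, rise and look.

```bash
python3 -m handwheel '[{"dx":-2.0,"dy":0,"dz":0,"ax":0,"ay":0,"az":0},{"dx":-3.5,"dy":0.5,"dz":-3,"ax":0,"ay":0,"az":0},{"dx":-5,"dy":3,"dz":-7.5,"ax":0,"ay":0,"az":0},{"dx":-6,"dy":7,"dz":-11,"ax":0,"ay":0,"az":0},{"dx":-6.5,"dy":10,"dz":-13,"ax":0,"ay":0,"az":0},{"dx":-6.5,"dy":12,"dz":-13,"ax":0,"ay":0,"az":0},{"dx":-6.5,"dy":12,"dz":-13,"ax":0,"ay":0,"az":0}]'
python3 - <<'E'
from h import *
p=capture("wrist")
H=dict(knob_top=.157,vent_axis=.0915,lever_end=.0915,collar_top=.07)
for k,z in H.items():
    for a in landmark_of(k,p)[:2]: print(k,round(a["confidence"],2),np.round(np.array(a["centre"])*[640,400]),np.round(onplane(p,a["centre"],z),3))
cv2.imwrite("pics/w1.png",cv2.resize(p["pixels"][:260,100:500],None,fx=2,fy=2)); print(state()['t'],state()['position'])
E
```

```text
t: 5.75
position: [0.4315, 0.0418, 0.22]
tcp_rot: [180.0, -0.3, -0.2]
force: [0.6, 0.7, 0.2]
finger_gap: 0.001
knob_top 0.93 [422. 114.] [ 0.505 -0.029  0.157]
vent_axis 0.59 [225. 112.] [0.509 0.123 0.092]
vent_axis 0.53 [165. 112.] [0.509 0.176 0.092]
lever_end 0.81 [165. 112.] [0.509 0.176 0.092]
6.0 [0.42986161 0.04453098 0.21755253]
```

View pics/w1.png

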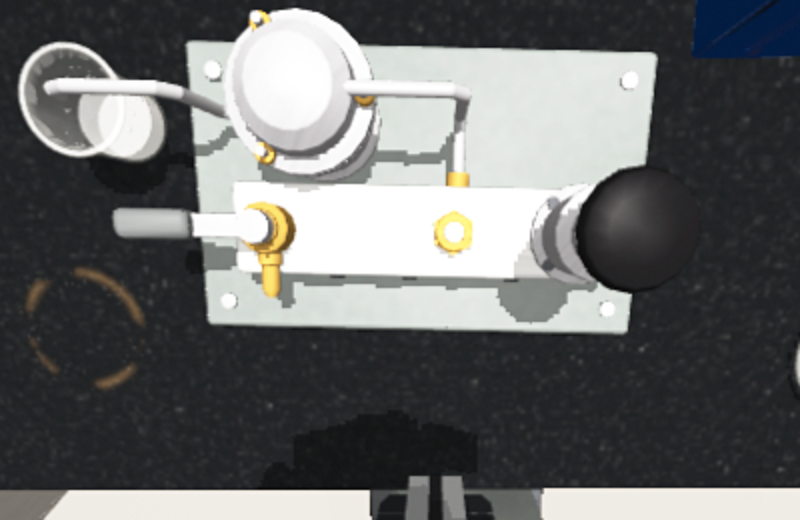

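The lever now lies square at (115–250,225) in the crop, pointing along +y, so the vent is shut. Next I'll go over the knob and make a first stroke.

```bash
python3 -m handwheel '[{"dx":3.5,"dy":3.5,"dz":0,"ax":0,"ay":0,"az":0},{"dx":7.4,"dy":7.2,"dz":0,"ax":0,"ay":0,"az":0},{"dx":7.4,"dy":7.2,"dz":2.5,"ax":0,"ay":0,"az":0},{"dx":7.4,"dy":7.2,"dz":5.0,"ax":0,"ay":0,"az":0},{"dx":7.4,"dy":7.2,"dz":6.0,"ax":0,"ay":0,"az":0},{"dx":7.4,"dy":7.2,"dz":7.0,"ax":0,"ay":0,"az":0},{"dx":7.4,"dy":7.2,"dz":8.0,"ax":0,"ay":0,"az":0},{"dx":7.4,"dy":7.2,"dz":8.7,"ax":0,"ay":0,"az":0},{"dx":7.4,"dy":7.2,"dz":8.7,"ax":0,"ay":0,"az":0},{"dx":7.4,"dy":7.2,"dz":8.7,"ax":0,"ay":0,"az":0}]'
```

```text
t: 7.0
position: [0.5034, -0.0275, 0.1348]
tcp_rot: [180.0, 0.2, 0.1]
force: [-10.9, -0.5, 20.5]
finger_gap: -0.001
```

It bottomed out: z was 0.135 as expected, with 20 N. More strokes now.

```bash
python3 -m handwheel '[{"dx":0,"dy":0,"dz":-3.2,"ax":0,"ay":0,"az":0},{"dx":0,"dy":0,"dz":-3.2,"ax":0,"ay":0,"az":0},{"dx":0,"dy":0,"dz":-3.2,"ax":0,"ay":0,"az":0},{"dx":0,"dy":0,"dz":-3.2,"ax":0,"ay":0,"az":0},{"dx":0,"dy":0,"dz":-1.5,"ax":0,"ay":0,"az":0},{"dx":0,"dy":0,"dz":0,"ax":0,"ay":0,"az":0},{"dx":0,"dy":0,"dz":0,"ax":0,"ay":0,"az":0},{"dx":0,"dy":0,"dz":0,"ax":0,"ay":0,"az":0}]'
python3 -m handwheel '[{"dx":0,"dy":0,"dz":-3.2,"ax":0,"ay":0,"az":0},{"dx":0,"dy":0,"dz":-3.2,"ax":0,"ay":0,"az":0},{"dx":0,"dy":0,"dz":-3.2,"ax":0,"ay":0,"az":0},{"dx":0,"dy":0,"dz":-3.2,"ax":0,"ay":0,"az":0},{"dx":0,"dy":0,"dz":-1.5,"ax":0,"ay":0,"az":0},{"dx":0,"dy":0,"dz":0,"ax":0,"ay":0,"az":0},{"dx":0,"dy":0,"dz":0,"ax":0,"ay":0,"az":0},{"dx":0,"dy":0,"dz":0,"ax":0,"ay":0,"az":0}]'
python3 - <<'E'
from h import *
ims=[]
for n in("scene","wrist"):
    p=capture(n); u,v=map(int,proj(p,[.507,.033,.08])); print(n,u,v)
    v=max(v,50);ims.append(cv2.resize(p["pixels"][v-50:v+50,u-50:u+50],(390,390)))
cv2.imwrite("pics/p2.png",np.hstack(ims))
E
```

```text
t: 7.8
position: [0.5062, -0.0282, 0.1348]
tcp_rot: [180.0, -0.2, 0.0]
force: [-4.4, 0.7, 21.0]
finger_gap: 0.002
t: 8.6
position: [0.5055, -0.0284, 0.1347]
tcp_rot: [180.0, -0.1, 0.0]
force: [-6.2, 1.4, 24.2]
finger_gap: -0.003
scene 348 217
wrist 230 219
```

View pics/p2.png

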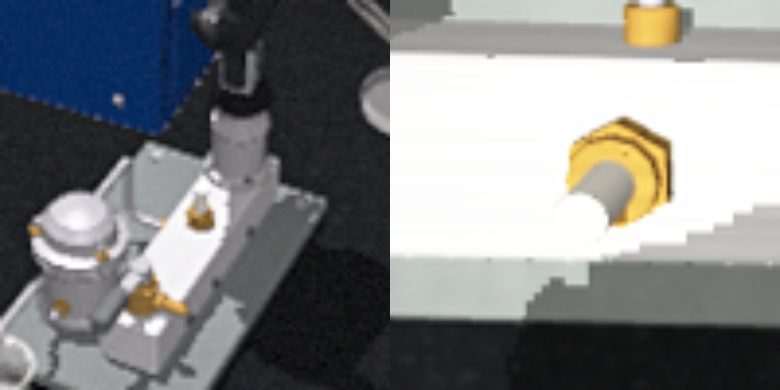

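The scene crop shows the pin standing out of its collar at (203,205), and the wrist crop shows it from (580,215) to (625,175). There is no dark ring yet, and the lever is still square. Three more strokes.

```bash
for i in 1 2 3; do python3 -m handwheel '[{"dx":0,"dy":0,"dz":-3.2,"ax":0,"ay":0,"az":0},{"dx":0,"dy":0,"dz":-3.2,"ax":0,"ay":0,"az":0},{"dx":0,"dy":0,"dz":-3.2,"ax":0,"ay":0,"az":0},{"dx":0,"dy":0,"dz":-3.2,"ax":0,"ay":0,"az":0},{"dx":0,"dy":0,"dz":-1.5,"ax":0,"ay":0,"az":0},{"dx":0,"dy":0,"dz":0,"ax":0,"ay":0,"az":0},{"dx":0,"dy":0,"dz":0,"ax":0,"ay":0,"az":0},{"dx":0,"dy":0,"dz":0,"ax":0,"ay":0,"az":0}]' | grep -E "pos|force|t:"; done
python3 - <<'E'
from h import *
p=capture("wrist"); u,v=map(int,proj(p,[.507,.033,.08]))
for z in(.072,.0955): print(z,proj(p,[.507,.033,z])-[u-50,v-50])
for a in landmark_of("pin",p)[:2]: print(a["confidence"],np.array(a["centre"])*[640,400]-[u-50,v-50])
cv2.imwrite("pics/p3.png",cv2.resize(p["pixels"][v-50:v+50,u-50:u+50],(500,500)))
E
```

```text
t: 9.5
position: [0.5053, -0.0284, 0.1347]
tcp_rot: [180.0, -0.0, -0.0]
force: [-7.3, -0.5, 25.7]
t: 10.3
position: [0.5053, -0.0284, 0.1347]
tcp_rot: [180.0, -0.0, -0.0]
force: [-7.4, 0.8, 26.1]
t: 11.1
position: [0.5053, -0.0284, 0.1347]
tcp_rot: [180.0, -0.0, -0.0]
force: [-7.3, 0.0, 26.7]
0.072 [53.95446602 47.42169657]
0.0955 [44.15309709 58.54886946]
0.88 [46.624 59.   ]
```

View pics/p3.png

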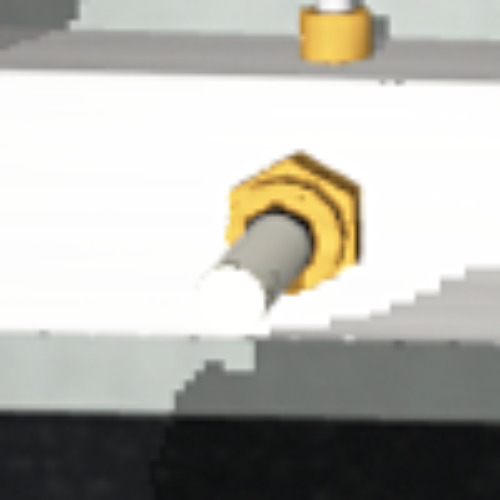

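The dark ring now shows at the pin's foot, at (275,215), and the pin's top is where a full rise puts it. More strokes are harmless, so I'll add two for margin and then go up and clear.

```bash
for i in 1 2; do python3 -m handwheel '[{"dx":0,"dy":0,"dz":-3.2,"ax":0,"ay":0,"az":0},{"dx":0,"dy":0,"dz":-3.2,"ax":0,"ay":0,"az":0},{"dx":0,"dy":0,"dz":-3.2,"ax":0,"ay":0,"az":0},{"dx":0,"dy":0,"dz":-3.2,"ax":0,"ay":0,"az":0},{"dx":0,"dy":0,"dz":-1.5,"ax":0,"ay":0,"az":0},{"dx":0,"dy":0,"dz":0,"ax":0,"ay":0,"az":0},{"dx":0,"dy":0,"dz":0,"ax":0,"ay":0,"az":0},{"dx":0,"dy":0,"dz":0,"ax":0,"ay":0,"az":0}]' | grep -E "pos|force|t:"; done
python3 -m handwheel '[{"dx":0,"dy":0,"dz":-3.2,"ax":0,"ay":0,"az":0},{"dx":0,"dy":0,"dz":-7,"ax":0,"ay":0,"az":0},{"dx":-3,"dy":0,"dz":-10,"ax":0,"ay":0,"az":0},{"dx":-7,"dy":-3,"dz":-10,"ax":0,"ay":0,"az":0},{"dx":-10,"dy":-5,"dz":-10,"ax":0,"ay":0,"az":0},{"dx":-10,"dy":-5,"dz":-10,"ax":0,"ay":0,"az":0},{"dx":-10,"dy":-5,"dz":-10,"ax":0,"ay":0,"az":0},{"dx":-10,"dy":-5,"dz":-10,"ax":0,"ay":0,"az":0}]'
python3 - <<'E'
from h import *
H=dict(lever_end=.0915,pin=.096,knob_top=.157,collar_top=.07,beaker=0,bottle=0,flask=0,dish=0)
for n in("scene","top","wrist"):
    p=capture(n); print(n)
    for k,z in H.items():
        for a in landmark_of(k,p)[:1]: print(k,round(a["confidence"],2),np.round(onplane(p,a["centre"],z),3))
    if n=="scene": s=cv2.resize(p["pixels"][150:290,250:410],(400,350))
w=cv2.resize(p["pixels"][:280],(400,175)); cv2.imwrite("pics/end.png",np.vstack([s,w]))
print(state()['t'],state()['force'])
E
```

```text
t: 12.0
position: [0.5053, -0.0284, 0.1347]
tcp_rot: [180.0, -0.0, -0.0]
force: [-7.6, 0.1, 25.9]
t: 12.8
position: [0.5053, -0.0284, 0.1347]
tcp_rot: [180.0, -0.0, -0.0]
force: [-6.8, 0.1, 26.5]
t: 13.6
position: [0.4046, 0.0215, 0.2307]
tcp_rot: [180.0, 0.0, -0.0]
force: [0.2, 0.4, 0.2]
finger_gap: -0.001
scene
lever_end 0.63 [0.511 0.168 0.092]
pin 0.39 [0.503 0.028 0.096]
knob_top 0.74 [ 0.506 -0.034  0.157]
collar_top 0.79 [0.498 0.048 0.07 ]
beaker 0.86 [0.568 0.213 0.   ]
bottle 0.6 [0.41  0.342 0.   ]
flask 0.71 [ 0.776  0.051 -0.   ]
dish 0.74 [ 0.425 -0.226  0.   ]
top
lever_end 0.58 [0.516 0.179 0.091]
knob_top 0.5 [ 0.505 -0.033  0.157]
collar_top 0.72 [0.509 0.03  0.07 ]
beaker 0.75 [0.56  0.211 0.   ]
bottle 0.91 [0.414 0.343 0.   ]
flask 0.76 [0.782 0.047 0.   ]
dish 0.8 [ 0.426 -0.228  0.   ]
wrist
lever_end 0.94 [0.509 0.177 0.092]
pin 0.7 [0.504 0.032 0.096]
knob_top 0.78 [ 0.504 -0.029  0.157]
collar_top 0.6 [0.506 0.036 0.07 ]
beaker 0.69 [0.562 0.215 0.   ]
bottle 0.83 [0.417 0.344 0.   ]
flask 0.33 [0.522 0.156 0.   ]
dish 0.72 [ 0.435 -0.218  0.   ]
14.95 [0.46061326 0.43201244 0.39535889]
```

View pics/end.png

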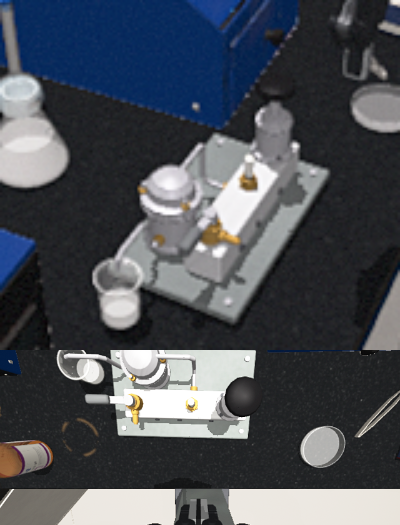

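The pin stands out at (250,165), the knob is up at (275,90), the lever is square across its spout, the glassware is in place and the hand is clear.

```bash
python3 -c "
from station import *
print(sign_off())"
```

```text
the job is handed in; nothing more can be done
None
```

The job is done and handed in at about 15 s of the 61 s allowed; `sign_off()` gives no verdict. With the fingers shut, I pushed the vent lever to its stop and pressed the pump knob fully down eight times, letting it spring back each time. I then moved the hand up and clear.

**Last checks**
- **Vent:** the lever lies along the stand's +y, square across its spout. It pushed back with 8 N at the stop, where turning takes about 1 N.
- **Pump:** every stroke reached the hard stop (fingertip height 0.135 m, 20 to 27 N). The knob was back up afterwards, by eye and by the network fix at its full height.
- **Pin:** the dark ring showed at its foot after six strokes, and two more were added for margin. In the final pictures the pin still stood out after the hand had left.
- **Glassware:** the scene and top cameras placed all four pieces within about 16 mm of the first readings, which is network scatter. All were upright by eye.
- **Hand:** clear of everything, with about 0.7 N of sensor noise.

**Checks that disagreed**
- The wrist camera's flask reading was a false, low-confidence detection.
- One scene-camera fix of the collar was about 18 mm off.
- An earlier lever-end fix from the wrist camera landed over by the dish.
- One top-camera check during the lever push was blocked by the arm.

My first move command was refused because its rows lacked some keys, so nothing moved.

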